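# Pump the bench bar clamp shut on a glued box section and keep it squeezed

## Task

The little hollow wooden box section on the bench clamp has wet glue: clamp it by pumping the clamp's trigger towards its handle, stroke after stroke, until the box sits square against the fixed jaw and the sprung pad is pressed about half-way in. Go gently, for a pad pressed nearly all the way in crushes the box; move the jaw only with the trigger and leave the other things on the bench alone. Finish while still holding the trigger squeezed, so that the pad stays about half-way in: do not let go.

Things in the scene. Friction and masses are not known exactly. Their poses are not given: they have to be found in the camera images.
- clamp: Bench bar clamp, screwed down: dark steel bed 385 x 90 mm (x = -120 to +265 mm), 10 mm thick; grey cheeks to 118 mm up around the trigger's pivot. Origin: on the table under the pivot; x level along the bar from trigger to fixed jaw, z up. Pivot bolt along y at x = 0, 105 mm up. The bar (20 mm wide, toothed top 47 mm up) reaches back to x = -100 mm when jaw is 0.
- handle_grip (a point): Middle of the grip of the fixed upright black handle, 165 mm above the table, x = -31 mm of the clamp. It never moves; 14 mm thick (clamp x), 26 mm wide, free from 118 to 196 mm up. Axes as the clamp's. Over the outer faces, handle and trigger measure 55 mm at rest, 33 mm squeezed; evenly closing fingers do the stroke if their middle stays at clamp x = -21 mm (86 mm apart, they clear both).
- trigger_grip (a point): Grip point of the trigger, a black upright lever 12 mm thick, 18 mm wide, in front of the handle (on the fixed jaw's side); on its centre line, 60 mm from the pivot, 164 mm above the table (its top is 85 mm from the pivot). At rest it leans 0.19 rad to the fixed jaw (point at clamp x = +11 mm), squeezed as far to the handle (x = -11 mm). Straddle both from above, or push it to the handle.
- trigger (a joint): Trigger angle, rad: 0 at rest, 0.38 fully squeezed; a spring (3 to 6 N at the grip point) returns it. Squeezing makes a pawl push the bar forward, 0.7 mm per mm of the grip point, after up to 7 mm (at the bar) of idle motion until it meets a tooth; a full stroke is 16 mm and nets 7 to 14 mm. Let it return fully between strokes; the bar stays.
- jaw (a joint): Travel of bar and jaw plate towards the fixed jaw, m, 0 to 0.095; starts between 0 and 0.025; with the box against the fixed jaw, the pad just touches at 0.058. Only friction (4 N) holds the bar, there is no other catch: once the trigger is let go, the pad pushes the bar back until it is pressed in only about 3 mm. Then a full stroke crushes the box: squeeze part-way.
- pad (a joint): How far the sprung pad is pressed in towards the jaw plate, m: 0 free, 0.016 fully in, 1.1 N per mm (0.008 is half-way, about 9 N; wanted 0.005 to 0.011; above 0.0125 the box is crushed).
- pad_face (a point): Centre of the face of the pad, a black plate 56 mm wide and 44 mm high, 10 mm thick, on two rods in front of the jaw plate, 40 mm above the table. Free, there is a 16 mm gap between the pad and the jaw plate. Axes as the clamp's.
- anvil_face (a point): Centre of the clamping face of the fixed jaw (dark steel plate, 80 mm wide, up to 80 mm above the table), 40 mm above the table, at x = +229 mm of the clamp. Axes as the clamp's.
- work_center (a point): Centre of the loose wooden box section: 50 mm thick (its x), 64 mm wide (its y), 60 mm high, 8 mm walls, open at its two y sides; it stands on the bed between pad and fixed jaw, 4 to 18 mm off the fixed jaw and slightly skewed. The pad pushes it home.
- glue: White plastic glue bottle, 56 mm diameter, 150 mm high, standing; leave alone. Origin at the middle of its underside.
- mallet: Hammer, about 250 mm long, lying flat on the far side of the bench; leave alone. Handle to its -x.
- offcut: Dark wooden offcut 110 x 70 x 38 mm; leave alone. Origin at the middle of its underside.
- tape: Paper tape roll, 90 mm across, 24 mm high, lying flat; leave alone. Origin at the middle of its underside.
- jaw_plate (a point): Centre of the front face of the grey jaw plate at the end of the sliding bar: 60 mm wide, from 13 to 69 mm above the table, 12 mm thick; it carries the sprung pad. Not to be touched by the robot. Axes as the clamp's.

How it is judged:
By the outcome, as a careful person would: the job done as asked, in the order asked, and still so for the second after the job is handed in, while the arm keeps its last pose, push and grip.
It also fails if it takes over 67 s, if anything falls off the work surface, if the arm or the gripper's body presses on something with over 40 N, if the wrist force passes 120 N, or if a joint passes its speed limit or range.

## Robot

A 6-joint arm with a two-finger parallel gripper is mounted at the origin on the work surface. World frame = base frame: x ahead of the robot, y to its left, z up, the work surface at z = 0. Lengths are in m, angles in rad, forces in N, time in s.
With the tool pointing down it reaches from about 0.35 to 0.725 m from the base axis. Payload 4.3 kg.
Tool frame: the origin (TCP) lies on the mounting face of the last link; the fingertips stand 173 mm ahead of it and the grasp point (between the pads) lies 155 mm ahead of it; z points along the fingers, y is the line along which they close (so a half turn about z gives the same grasp; the last joint's range is limited). The gripper opens to 85 mm and grips with 20 to 120 N. Pads are 22 mm wide; open, the fingers measure 114 mm over their backs; the gripper's body (76 mm by 85 mm) begins 54 mm behind the grasp point. The pads swing forward as they close: fully open they stand 13 mm farther back than shut.
Start: joints at [1.139, 0.377, 0.081, 1.274, 0, 1.46], TCP at [0.182, 0.546, 0.405] pointing down, gripper open.
Joint ranges: [-2.72, 2.72], [-0.84, 1.66], [-1.02, 1.22], [-1.77, 2.12], [-1.37, 1.28], [-3.14, 3.14]. Speed limits (rad/s): [2.57, 2.57, 3.14, 3.14, 3.14, 3.14].

## Interface

Orientations are given as a 3x3 rotation matrix whose columns are the frame's x, y, z axes.
In Python, from rig import * gives the robot as it stands. The module is installed in compiled form; this text tells all that it offers.
- The arm moves only by the tool play_rows, never from a script. Its argument "plan" is a list of rows, each a list of 3 entries, a list of its own where there are three numbers: the finger opening in cm, from 0 to 8.54, then the shift along the tool's x, y, z in cm, then the turn about the tool's z in degrees. A call has exactly 10 rows; each row shifts and turns the commanded pose from where the row before left it, along the tool's axes as they then stand; what a row does not reach is not made up. A row lasts 1/8 s, in which the tool goes at most 62.5 mm and 10.7 degrees, less where a joint would pass 70% of its speed; a pose out of reach is approached as far as the arm can. A call with a gripper value outside its range is refused whole. The fingers move at their own pace and stop on an object; "squeeze" is the grip in N (left out, the last holds). Time passes only in rows, so rows that do not move let the fingers close, or fill a call up. It gives the time, the measured TCP pose, the force, the opening and the grip force at its end, in the units of the state.
- observe(): the state, without advancing time (a new reading comes with each control period).
- get_image(name): name is "scene" or "top"; returns the picture (420x560x3 uint8, red, green, blue); there is no depth.
- camera_params(name): a dict with "mtx" (3x3 intrinsics, pixels), "xyz" and "attitude" of the camera in the world. Camera axes: x right, y down, z forward; pixel columns grow to the right and rows downward; lengths in m; the calibration is good to about 2 mm. A picture is of the moment at which its call begins. camera_params takes no time and is no camera call.
- hand_in(): hands the job in; it is judged then, once.
Trained networks look in the newest picture that a camera, given by its name, has taken for a name from the list of things; names that differ only in an ending like _2 or _b are one class to them, and where a whole thing is asked for, a point or a joint stands for the part that bears it (a point fixed in the world has none). Each returns a list of dicts, best first, with "score" (0 to 1); they miss things now and then, are a little off and sometimes report something else, mostly with a low value. They report only what shows in the picture. A call takes as long as a camera call.
- recognise(camera, label): "centre" ([x, y, z] in m, in world coordinates, good to about 4 mm: the middle of the surface that is visible of it).
The state is a dict: "time_s": time; "joint_pos": joint angles; "qvel": joint speeds; "joint_efforts": joint torques, N m; "ee_pos": TCP position; "orientation": TCP orientation; "ft_force": force on the tool from outside, world axes, zero at the start; "moment": the same for the moment, N m; "gripper_width": finger opening in m; "grip_force": force on a finger pad.
Only numpy, scipy, OpenCV 4.12 (cv2) and the standard library are available. Lean on these libraries where they do the work, as an engineer would, in place of code of your own. Each camera call takes 0.05 s, during which the arm holds its last target. There are 200 camera calls.

## Working session

There is one attempt and no reset: what is moved stays moved. The work goes in short steps, Python scripts to look and compute and a tool call to move; the robot and the scene stay as the last step left them, time stands still between calls to the robot, and variables do not carry over. Pictures are saved under pics/ and viewed, at most 10 in all, crops included, and the job is handed in when it is done.

Besides the shell and the picture viewer there is one more tool, called as name(argument=value, ...), one argument or row to a line, values as JSON. play_rows: Moves the arm, as the interface text tells. Its arguments: {"type":"object","properties":{"plan":{"type":"array","items":{"type":"array"}},"squeeze":{"type":"number"}},"required":["plan"]}

```bash
mkdir -p pics
python3 - <<'E'
from rig import *
import cv2,numpy as np
s=observe();print(s['time_s'],s['ee_pos'],np.round(s['orientation'],3).tolist(),s['gripper_width'])
for c in ("scene","top"):
    im=get_image(c);cv2.imwrite(f'pics/{c}0.png',im[...,::-1])
    p=camera_params(c);print(c,np.round(p['mtx'],1).tolist(),np.round(p['xyz'],3),np.round(p['attitude'],3).tolist())
    for l in ("clamp","handle_grip","trigger_grip","anvil_face","pad_face","work_center","jaw_plate","glue"):
        print(l,[(np.round(d['centre'],3).tolist(),round(d['score'],2)) for d in recognise(c,l)[:2]])
E
```

```text
0.0 [0.1817199  0.5452224  0.40376328] [[-0.949, 0.316, -0.001], [0.316, 0.949, -0.002], [0.0, -0.002, -1.0]] 0.08532015292043613
scene [[523.0, 0.0, 282.6], [0.0, 523.0, 208.4], [0.0, 0.0, 1.0]] [1.688 0.438 0.906] [[-0.325, 0.517, -0.792], [0.945, 0.162, -0.283], [-0.018, -0.841, -0.541]]
clamp [([0.568, -0.002, 0.029], 0.85)]
handle_grip [([0.563, -0.003, 0.026], 0.86)]
trigger_grip [([0.562, -0.026, 0.158], 0.43)]
anvil_face [([0.562, -0.003, 0.025], 0.8)]
pad_face [([0.545, 0.091, 0.042], 0.7)]
work_center [([0.515, 0.157, 0.057], 0.76), ([0.306, -0.261, 0.012], 0.42)]
jaw_plate [([0.553, 0.056, 0.046], 0.63)]
glue [([0.576, -0.343, 0.076], 0.88), ([0.55, 0.052, 0.044], 0.69)]
top [[493.7, 0.0, 279.3], [0.0, 493.7, 204.7], [0.0, 0.0, 1.0]] [0.396 0.023 1.462] [[-0.022, -0.993, 0.118], [-1.0, 0.021, -0.006], [0.004, -0.118, -0.993]]
clamp [([0.539, 0.017, 0.012], 0.88)]
handle_grip [([0.542, 0.019, 0.01], 0.96)]
trigger_grip [([0.552, -0.021, 0.174], 0.51)]
anvil_face [([0.541, 0.02, 0.01], 0.63)]
pad_face [([0.55, -0.02, 0.172], 0.51)]
work_center [([0.498, 0.148, 0.069], 0.88), ([0.542, 0.019, 0.008], 0.35)]
jaw_plate [([0.546, 0.038, 0.049], 0.9), ([0.496, 0.149, 0.069], 0.16)]
glue [([0.556, -0.339, 0.103], 0.75)]
```

View pics/scene0.png

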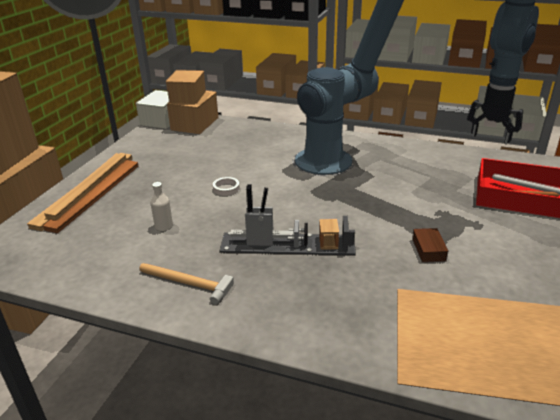

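View pics/top0.png

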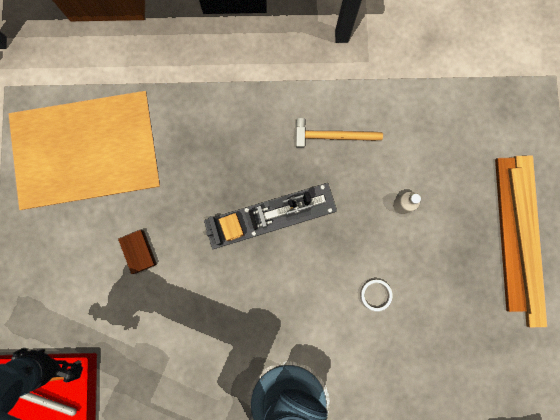

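Scene: the clamp at (220-355, 185-255), trigger/handle at (250-265, 185-210). Top: bed corners near (205,218), (328,183), (336,210), (213,248), with the fixed jaw to the left. I'll zoom in for the clamp pose.

Run:
```python
import cv2,numpy as np
a=cv2.imread('pics/top0.png')[170:260,195:345]
b=cv2.imread('pics/scene0.png')[175:265,210:365]
a=cv2.resize(a,None,fx=5.2,fy=5.2,interpolation=cv2.INTER_CUBIC)
b=cv2.resize(b,None,fx=5,fy=5,interpolation=cv2.INTER_CUBIC)
cv2.imwrite('pics/topc.png',a);cv2.imwrite('pics/scenec.png',b)
```

```text
(no output)
```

View pics/topc.png

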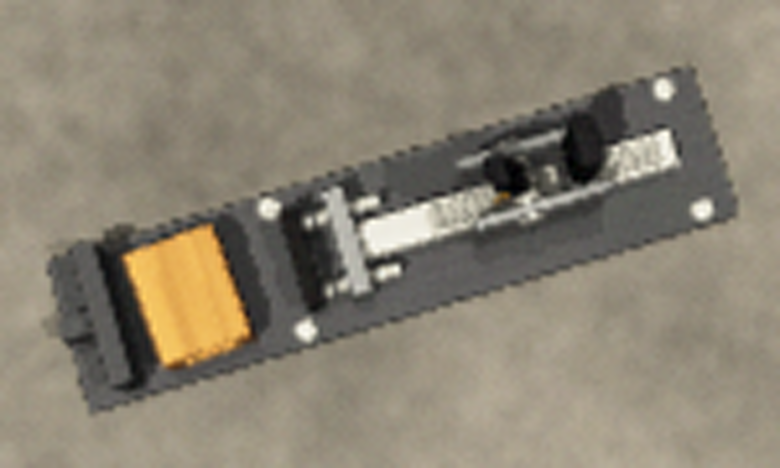

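View pics/scenec.png

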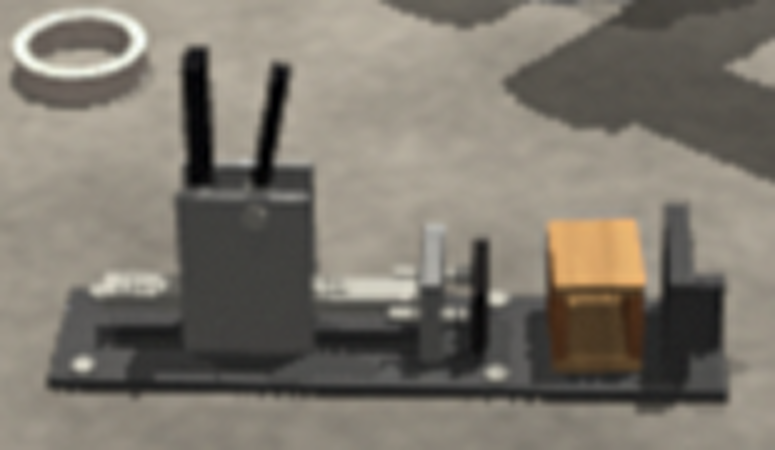

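```bash
cat > h.py <<'E'
from rig import *
import numpy as np
from scipy.optimize import least_squares
P={c:camera_params(c) for c in("scene","top")}
def proj(c,p):
    p=np.atleast_2d(p);q=(p-P[c]['xyz'])@np.array(P[c]['attitude']);q=q@np.array(P[c]['mtx']).T
    return q[:,:2]/q[:,2:]
def unproj(c,uv,z):
    d=np.array(P[c]['attitude'])@np.linalg.inv(P[c]['mtx'])@np.array([*uv,1]);o=np.array(P[c]['xyz'])
    return o+d*(z-o[2])/d[2]
def w(s,L):
    L=np.atleast_2d(L);c,n=np.cos(s[2]),np.sin(s[2])
    return np.c_[s[0]+c*L[:,0]-n*L[:,1],s[1]+n*L[:,0]+c*L[:,1],L[:,2]]
def loc(s,p):
    c,n=np.cos(s[2]),np.sin(s[2]);dx,dy=p[0]-s[0],p[1]-s[1]
    return np.array([c*dx+n*dy,-n*dx+c*dy,p[2]])
T=lambda u,v:(195+u/5.2-.4,170+v/5.2-.4)
S=lambda u,v:(210+u/5-.4,175+v/5-.4)
E
python3 - <<'E'
from h import *
# clamp +y is toward robot? x along +y world -> clamp y = -world x (near robot)
top=[((-.12,-.045,.01),T(690,68)),((-.12,.045,.01),T(737,215)),((.265,.045,.01),T(95,410)),((.265,-.045,.01),T(48,262))]
sc=[((-.12,-.045,.01),S(50,378)),((.265,-.045,.01),S(727,390)),((-.12,.045,.01),S(80,288)),((-.031,0,.196),S(196,48))]
sub=[('top',)+t for t in top]+[('scene',)+t for t in sc]
f=lambda s:np.concatenate([(proj(c,w(s,l))[0]-np.array(p)) for c,l,p in sub])
r=least_squares(f,[.55,-.02,1.8],loss='soft_l1');s=r.x;print(s,np.degrees(s[2]));print(np.round(f(s).reshape(-1,2),1).tolist())
for nm,sb in(('top',sub[:4]),('sc',sub[4:])):
    g=lambda s:np.concatenate([(proj(c,w(s,l))[0]-np.array(p)) for c,l,p in sb]);print(nm,least_squares(g,s).x)
print('jawplate',loc(s,unproj('top',T(349,241),.069)), loc(s,unproj('scene',S(432,228),.069)))
print('pad top',loc(s,unproj('scene',S(481,240),.062)))
print('tips top view', loc(s,unproj('top',T(585,120),.196)),loc(s,unproj('top',T(500,160),.188)))
g=w(s,[-.021,0,0])[0];print('grasp',g, 'reach',np.hypot(*g[:2]))
# needed tool y axis = clamp x
o=observe();R=np.array(o['orientation']);cx=np.array([np.cos(s[2]),np.sin(s[2]),0])
l=R.T@cx;print('turn deg', np.degrees(np.arctan2(-l[0],l[1])));print('shift tool',R.T@(g-np.array(o['ee_pos']))*100)
E
```

```text
[ 0.55715413 -0.02833056  1.84541322] 105.7343888210947
[[0.6, -0.6], [0.8, -0.1], [-1.0, 0.5], [-0.4, -0.4], [-0.1, -0.7], [1.3, -0.3], [-1.3, -1.0], [0.2, 0.9]]
top [ 0.55678538 -0.02830622  1.84590555]
sc [ 0.55805535 -0.02819139  1.84109004]
jawplate [0.09742868 0.00055134 0.069     ] [0.09456771 0.02233619 0.069     ]
pad top [0.12258915 0.02128476 0.062     ]
tips top view [-0.03276696 -0.01035279  0.196     ] [ 0.0131353  -0.00441053  0.188     ]
grasp [ 0.56284888 -0.04854367  0.        ] reach 0.5649383551550459
turn deg -34.17357208925371
shift tool [-54.93054347 -44.30987014  40.47100348]
```

play_rows(
  plan=[
    [8.54, [-4, -3.2, 0], 0],
    [8.54, [-5, -4, 0], 0],
    [8.54, [-5, -4, 0], 0],
    [8.54, [-5, -4, 0], 0],
    [8.54, [-5, -4, 0], 0],
    [8.54, [-5, -4, 0], 0],
    [8.54, [-5, -4, 0], 0],
    [8.54, [-5, -4, 0], 0],
    [8.54, [-5, -4, 0], 0],
    [8.54, [-5, -4, 0], 0],
  ],
  squeeze=20,
)

```text
time_s: 2.15
ee_pos: [0.5161, 0.0283, 0.405]
orientation: [[-0.949, 0.317, 0.001], [0.317, 0.949, 0.0], [-0.001, 0.001, -1.0]]
ft_force: [0.8, 0.6, -0.1]
gripper_width: 0.0855
grip_force: 0.0
```

```bash
cat >> h.py <<'E'
s0=np.array([.5571,-.0283,1.8454])
def need(gx=-.021,gy=0,s=s0):
    o=observe();R=np.array(o['orientation']);g=w(s,[gx,gy,.319])[0];cx=np.array([np.cos(s[2]),np.sin(s[2]),0])
    l=R.T@cx
    print('t',o['time_s'],'joints',np.round(o['joint_pos'],2),'w',o['gripper_width'],'F',np.round(o['ft_force'],1))
    print('turn',np.degrees(np.arctan2(-l[0],l[1])),'shift cm',np.round(R.T@(g-np.array(o['ee_pos']))*100,2), 'tcp in clamp',loc(s,o['ee_pos']))
E
python3 -c "
from h import *
need()"
```

```text
t 2.15 joints [-0.07  0.26 -0.09  1.23  0.    0.25] w 0.08548411422996172 F [ 0.8  0.6 -0.1]
turn -34.18702514856411 shift cm [-6.86 -5.81  8.6 ] tcp in clamp [0.06557803 0.02415135 0.40496969]
```

play_rows(
  plan=[
    [8.54, [-3.4, -2.9, 0], 0],
    [8.54, [-3.4, -2.9, 0], 0],
    [8.54, [0, 0, 0], -8.5],
    [8.54, [0, 0, 0], -8.5],
    [8.54, [0, 0, 0], -8.5],
    [8.54, [0, 0, 0], -8.7],
    [8.54, [0, 0.4, 2], 0],
    [8.54, [0, 0, 0], 0],
    [8.54, [0, 0, 0], 0],
    [8.54, [0, 0, 0], 0],
  ],
)

```text
time_s: 3.4
ee_pos: [0.5606, -0.0426, 0.3855]
orientation: [[-0.962, -0.271, 0.001], [-0.271, 0.962, -0.0], [-0.001, -0.001, -1.0]]
ft_force: [0.2, -0.5, 0.2]
gripper_width: 0.0855
grip_force: 0.0
```

Run:
```python
from h import *
import cv2
need()
a=get_image('scene')[130:270,190:370];cv2.imwrite('pics/s1.png',cv2.resize(a[...,::-1],None,fx=4.2,fy=4.2,interpolation=cv2.INTER_CUBIC))
```

```text
t 3.4 joints [-0.19  0.36 -0.    1.21 -0.   -0.46] w 0.08553974094732923 F [ 0.2 -0.5  0.2]
turn 0.018621284627566695 shift cm [-0.04 -0.62  6.65] tcp in clamp [-0.01472627  0.00051451  0.38549786]
```

View pics/s1.png

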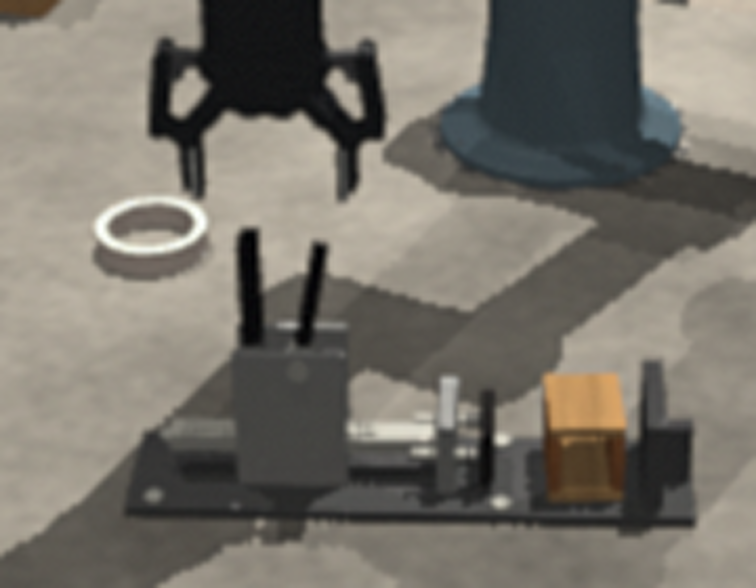

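The picture shows fingertips at (195,195) and (348,195), straddling the handle top (248,232) and the trigger top (320,243), so the clamp pose holds. I'll descend.

play_rows(
  plan=[
    [8.54, [0, -0.2, 0], 0],
    [8.54, [0, 0, 1], 0],
    [8.54, [0, 0, 1], 0],
    [8.54, [0, 0, 1], 0],
    [8.54, [0, 0, 1], 0],
    [8.54, [0, 0, 1], 0],
    [8.54, [0, 0, 1], 0],
    [8.54, [0, 0, 0.5], 0],
    [8.54, [0, 0, 0], 0],
    [8.54, [0, -0.2, 0], 0],
  ],
)

```text
time_s: 4.7
ee_pos: [0.5616, -0.0463, 0.3201]
orientation: [[-0.962, -0.272, 0.001], [-0.272, 0.962, -0.0], [-0.001, -0.0, -1.0]]
ft_force: [0.8, 0.4, -0.3]
gripper_width: 0.0853
grip_force: 0.0
```

```bash
python3 -c "
from h import *
need()"
```

```text
t 4.7 joints [-0.19  0.39 -0.12  1.06  0.   -0.47] w 0.08534339797451086 F [ 0.8  0.4 -0.3]
turn 0.03837102196928928 shift cm [-0.06 -0.24  0.11] tcp in clamp [-0.01856257  0.00058544  0.32005323]
```

play_rows(
  plan=[
    [8.54, [0, -0.15, 0], 0],
    [7.5, [0, 0, 0], 0],
    [6.5, [0, 0, 0], 0],
    [5.5, [0, 0, 0], 0],
    [4.5, [0, 0, 0], 0],
    [3.6, [0, 0, 0], 0],
    [3.3, [0, 0, 0], 0],
    [3.3, [0, 0, 0], 0],
    [3.3, [0, 0, 0], 0],
    [3.3, [0, 0, 0], 0],
  ],
  squeeze=25,
)

```text
time_s: 5.95
ee_pos: [0.5622, -0.0487, 0.321]
orientation: [[-0.963, -0.271, 0.002], [-0.271, 0.963, -0.003], [-0.001, -0.003, -1.0]]
ft_force: [-2.6, -2.4, 7.4]
gripper_width: 0.0349
grip_force: 25.5
```

```bash
cat >> h.py <<'E'
def look(n):
    import cv2
    need()
    im=get_image('scene');cv2.imwrite(f'pics/{n}.png',cv2.resize(im[130:270,190:370,::-1],None,fx=4.2,fy=4.2,interpolation=cv2.INTER_CUBIC))
    for l in('jaw_plate','pad_face','work_center','trigger_grip'):
        print(l,[(np.round(loc(s0,d['centre']),4).tolist(),round(d['score'],2)) for d in recognise('scene',l)[:2]])
E
python3 -c "
from h import *
look('s2')"
```

```text
t 5.95 joints [-0.2   0.39 -0.12  1.06 -0.   -0.47] w 0.034865868765429894 F [-2.6 -2.4  7.4]
turn -0.025587956106422904 shift cm [-0.06  0.01  0.2 ] tcp in clamp [-0.02107038  0.00061659  0.32095159]
jaw_plate [([0.0908, -0.0117, 0.045], 0.93)]
pad_face [([0.122, -0.0227, 0.0446], 0.42)]
work_center [([0.1896, -0.0094, 0.054], 0.91)]
trigger_grip [([-0.0156, -0.0063, 0.1569], 0.53)]
```

View pics/s2.png

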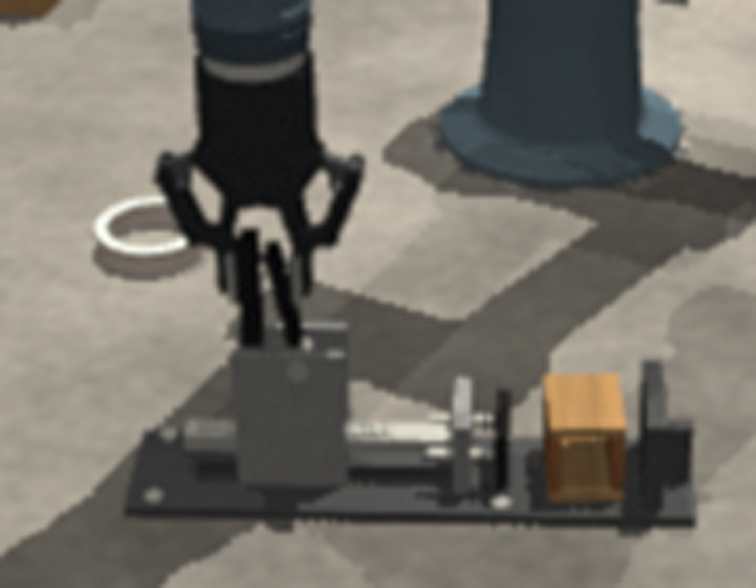

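The squeeze worked: the trigger is at (285,290) against the handle, and the pad moved from column 487 to about 503. Next stroke.

play_rows(
  plan=[
    [8.54, [0, 0, 0], 0],
    [8.54, [0, 0, 0], 0],
    [8.54, [0, 0, 0], 0],
    [8.54, [0, 0, 0], 0],
    [8.54, [0, 0, 0], 0],
    [6.5, [0, 0, 0], 0],
    [4.5, [0, 0, 0], 0],
    [3.3, [0, 0, 0], 0],
    [3.3, [0, 0, 0], 0],
    [3.3, [0, 0, 0], 0],
  ],
)

```text
time_s: 7.45
ee_pos: [0.5623, -0.0487, 0.3211]
orientation: [[-0.963, -0.271, 0.002], [-0.271, 0.963, -0.002], [-0.002, -0.003, -1.0]]
ft_force: [-0.4, -4.5, 5.7]
gripper_width: 0.0346
grip_force: 27.0
```

```bash
cat >> h.py <<'E'
def _mt(ref,im,x,jaw0,zc):
    # subpixel shift along clamp x of patch around local (x,-.02,zc)
    import cv2
    def prof(I,j):  # sample rectified side-plane patch (clamp xz plane at y=-.03) 
        return I
def rect(im,y=-.03):
    import cv2
    L=np.array([(.05,y,0.0),(.28,y,0.0),(.28,y,.09),(.05,y,.09)])
    q=proj('scene',w(s0,L)).astype(np.float32)
    d=np.float32([(0,270),(690,270),(690,0),(0,0)])  # 3 px per mm
    return cv2.warpPerspective(im,cv2.getPerspectiveTransform(q,d),(690,270),flags=cv2.INTER_CUBIC)
import cv2
def track(n):
    need()
    im=get_image('scene')[...,::-1].copy();cv2.imwrite(f'pics/{n}_full.png',im)
    r=rect(im);cv2.imwrite(f'pics/{n}_r.png',r);return r
E
sed -i '/^def _mt/,/return I$/d' h.py
python3 - <<'E'
from h import *
r=track('s3')
r0=rect(cv2.imread('pics/scene0.png'))
cv2.imwrite('pics/cmp.png',np.vstack([r0,r]))
E
```

```text
t 7.45 joints [-0.2   0.39 -0.12  1.06 -0.   -0.47] w 0.03463637469724641 F [-0.4 -4.5  5.7]
turn -0.02586048151882098 shift cm [-0.05  0.01  0.21] tcp in clamp [-0.0210844   0.00052436  0.32114359]
```

View pics/cmp.png

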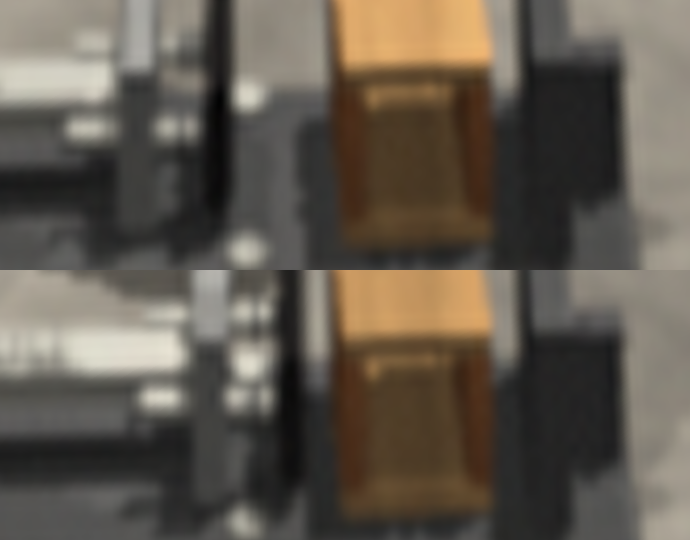

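Rectified view, clamp at rest (upper half) against now (lower half): the jaw plate front edge went from column 155 to 228 and the pad face from 230 to 303. That puts the jaw at about 30 mm. The box spans columns 340–492, with the anvil at about 525. Stroke 3.

play_rows(
  plan=[
    [8.54, [0, 0, 0], 0],
    [8.54, [0, 0, 0], 0],
    [8.54, [0, 0, 0], 0],
    [8.54, [0, 0, 0], 0],
    [8.54, [0, 0, 0], 0],
    [6.5, [0, 0, 0], 0],
    [4.5, [0, 0, 0], 0],
    [3.3, [0, 0, 0], 0],
    [3.3, [0, 0, 0], 0],
    [3.3, [0, 0, 0], 0],
  ],
)

```text
time_s: 8.75
ee_pos: [0.5623, -0.0487, 0.3211]
orientation: [[-0.963, -0.271, 0.002], [-0.271, 0.963, -0.002], [-0.002, -0.003, -1.0]]
ft_force: [-0.4, -4.6, 5.5]
gripper_width: 0.0343
grip_force: 27.0
```

```bash
cat >> h.py <<'E'
def jawpx(r,tmpl=None):
    # template: jaw plate bright top edge region from s3 (cols 180-240, rows 0-110)
    t=cv2.imread('pics/s3_r.png')[5:140,180:240]
    m=cv2.matchTemplate(r[5:140],t,cv2.TM_CCOEFF_NORMED)[0];i=int(m.argmax())
    a,b,c=m[i-1:i+2];return (i+.5*(a-c)/(a-2*b+c)-180)/3, m[i]
def boxpx(r):
    t=cv2.imread('pics/s3_r.png')[5:240,330:500]
    m=cv2.matchTemplate(r[5:240],t,cv2.TM_CCOEFF_NORMED)[0];i=int(m.argmax());return (i-330)/3,m[i]
E
python3 - <<'E'
from h import *
print('ref0',jawpx(rect(cv2.imread('pics/scene0.png'))))
r=track('s4');print(jawpx(r),boxpx(r))
E
```

```text
ref0 (np.float32(-23.520256), np.float32(0.8533567))
t 8.75 joints [-0.2   0.39 -0.12  1.06 -0.   -0.47] w 0.034314633536308134 F [-0.4 -4.6  5.5]
turn -0.02514669400899671 shift cm [-0.05  0.01  0.21] tcp in clamp [-0.02108194  0.00053745  0.32111376]
(np.float32(13.715388), np.float32(0.93076897)) (3.3333333333333335, np.float32(0.9709879))
```

play_rows(
  plan=[
    [8.54, [0, 0, 0], 0],
    [8.54, [0, 0, 0], 0],
    [8.54, [0, 0, 0], 0],
    [8.54, [0, 0, 0], 0],
    [8.54, [0, 0, 0], 0],
    [6.5, [0, 0, 0], 0],
    [4.5, [0, 0, 0], 0],
    [3.3, [0, 0, 0], 0],
    [3.3, [0, 0, 0], 0],
    [3.3, [0, 0, 0], 0],
  ],
)

```text
time_s: 10.05
ee_pos: [0.5623, -0.0487, 0.3212]
orientation: [[-0.963, -0.271, 0.002], [-0.271, 0.963, -0.002], [-0.002, -0.003, -1.0]]
ft_force: [-1.4, -4.4, 6.2]
gripper_width: 0.0343
grip_force: 26.8
```

Run:
```python
from h import *
r=track('s5');print(jawpx(r),boxpx(r))
```

```text
t 10.05 joints [-0.2   0.39 -0.12  1.06 -0.   -0.47] w 0.03431445426668445 F [-1.4 -4.4  6.2]
turn -0.024582202721320962 shift cm [-0.05  0.01  0.22] tcp in clamp [-0.02106819  0.00052566  0.32115289]
(np.float32(27.015646), np.float32(0.83474714)) (12.666666666666666, np.float32(0.94102824))
```

View pics/s5_r.png

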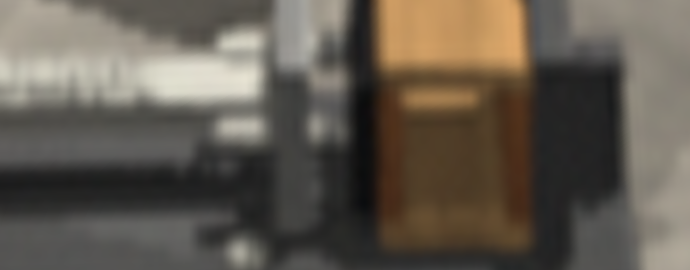

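The box now sits near the anvil: box columns 378–533, jaw plate front at about 310. The jaw is at about 58 mm. Next I release and squeeze part-way.

play_rows(
  plan=[
    [8.54, [0, 0, 0], 0],
    [8.54, [0, 0, 0], 0],
    [8.54, [0, 0, 0], 0],
    [8.54, [0, 0, 0], 0],
    [8.54, [0, 0, 0], 0],
    [7.5, [0, 0, 0], 0],
    [7.0, [0, 0, 0], 0],
    [6.5, [0, 0, 0], 0],
    [6.3, [0, 0, 0], 0],
    [6.3, [0, 0, 0], 0],
  ],
)

```text
time_s: 11.35
ee_pos: [0.5616, -0.0461, 0.3205]
orientation: [[-0.962, -0.273, 0.001], [-0.273, 0.962, 0.005], [-0.002, 0.004, -1.0]]
ft_force: [-1.8, 8.0, 6.5]
gripper_width: 0.0634
grip_force: 4.1
```

```bash
cat >> h.py <<'E'
def jaw5(r,ref='s5'):
    R=cv2.imread(f'pics/{ref}_r.png');out=[]
    for x0,x1,y0,y1 in((262,312,5,90),(200,300,20,150),(375,535,40,240)):
        t=R[y0:y1,x0:x1];m=cv2.matchTemplate(r[y0:y1],t,cv2.TM_CCOEFF_NORMED)[0]
        lo=max(x0-60,1);i=lo+int(m[lo:x0+60].argmax());a,b,c=m[i-1:i+2] if 0<i<len(m)-1 else (0,1,0)
        out.append((round(float((i+.5*(a-c)/(a-2*b+c)-x0)/3),2),round(float(m[i]),2)))
    return out
E
python3 - <<'E'
from h import *
print([jaw5(cv2.imread(f'pics/{n}_r.png')) for n in('s4',)])
r=track('s6');print('jaw,bar,box',jaw5(r))
E
```

```text
[[(-13.04, 0.88), (-12.44, 0.97), (-10.29, 0.97)]]
t 11.35 joints [-0.2   0.39 -0.12  1.06  0.   -0.47] w 0.06340789649040865 F [-1.8  8.   6.5]
turn 0.12033735329892202 shift cm [-0.05 -0.27  0.15] tcp in clamp [-0.01835605  0.00053549  0.32053247]
jaw,bar,box [(1.68, 0.94), (1.04, 0.99), (0.01, 1.0)]
```

play_rows(
  plan=[
    [6.2, [0, 0, 0], 0],
    [6.0, [0, 0, 0], 0],
    [5.9, [0, 0, 0], 0],
    [5.8, [0, 0, 0], 0],
    [5.7, [0, 0, 0], 0],
    [5.6, [0, 0, 0], 0],
    [5.5, [0, 0, 0], 0],
    [5.5, [0, 0, 0], 0],
    [5.5, [0, 0, 0], 0],
    [5.5, [0, 0, 0], 0],
  ],
)

```text
time_s: 12.65
ee_pos: [0.5615, -0.0459, 0.3205]
orientation: [[-0.962, -0.273, 0.001], [-0.273, 0.962, 0.006], [-0.002, 0.005, -1.0]]
ft_force: [-2.9, 8.1, 6.1]
gripper_width: 0.0551
grip_force: 4.4
```

Run:
```python
from h import *
r=track('s7');print('jaw,bar,box',jaw5(r),jaw5(r,'s6'))
R=lambda n:cv2.imread(f'pics/{n}_r.png')
v=np.vstack([R('s3')[0:200,150:400],R('s7')[0:200,250:500]]) 
cv2.imwrite('pics/cmp2.png',cv2.resize(np.hstack([R('s3')[0:200,160:360],R('s7')[0:200,240:440]]),None,fx=2,fy=2))
```

```text
t 12.65 joints [-0.2   0.39 -0.12  1.06  0.01 -0.47] w 0.05514178964825957 F [-2.9  8.1  6.1]
turn 0.1294169676991073 shift cm [-0.05 -0.29  0.15] tcp in clamp [-0.01812967  0.00051716  0.3204916 ]
jaw,bar,box [(2.2, 0.93), (2.09, 0.98), (-0.0, 1.0)] [(0.69, 0.98), (0.86, 0.99), (-0.01, 1.0)]
```

View pics/cmp2.png

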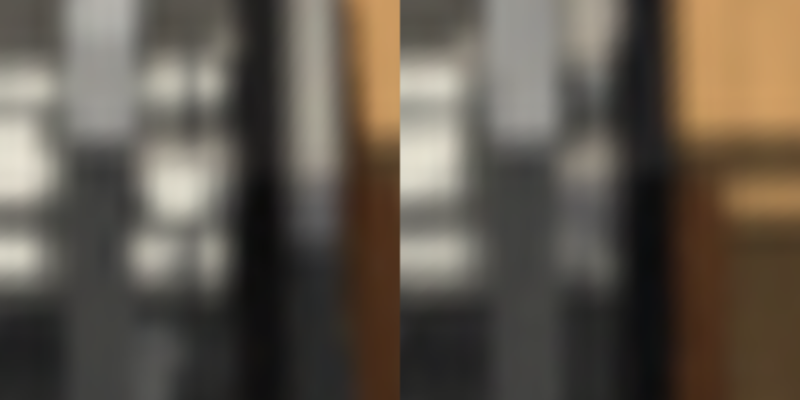

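The view shows the plate-to-pad gap down from about 17 mm (free, left half: 134→237) to about 11 mm (right half: 559→623), so the pad is pressed in about 5 mm. Squeezing a little more.

play_rows(
  plan=[
    [5.4, [0, 0, 0], 0],
    [5.3, [0, 0, 0], 0],
    [5.2, [0, 0, 0], 0],
    [5.1, [0, 0, 0], 0],
    [5.0, [0, 0, 0], 0],
    [5.0, [0, 0, 0], 0],
    [5.0, [0, 0, 0], 0],
    [5.0, [0, 0, 0], 0],
    [5.0, [0, 0, 0], 0],
    [5.0, [0, 0, 0], 0],
  ],
)

```text
time_s: 13.95
ee_pos: [0.5614, -0.0458, 0.3206]
orientation: [[-0.962, -0.274, 0.001], [-0.274, 0.962, 0.006], [-0.002, 0.006, -1.0]]
ft_force: [-3.1, 9.6, 7.7]
gripper_width: 0.0499
grip_force: 4.8
```

Run:
```python
from h import *
r=track('s8');print('jaw,bar,box',jaw5(r,'s6'),jaw5(r,'s7'))
R=lambda n:cv2.imread(f'pics/{n}_r.png')
# plate-right and pad-left edges from mean column profiles at rod-row band
for n,j in(('s3',0),('s4',0),('s5',0),('s6',0),('s7',0),('s8',0)):
    g=cv2.cvtColor(R(n),cv2.COLOR_BGR2GRAY).astype(float)
    print(n,np.round(g[22:55].mean(0)[180:400:4]).astype(int).tolist())
```

```text
t 13.95 joints [-0.2   0.39 -0.12  1.06  0.01 -0.47] w 0.04993529522132393 F [-3.1  9.6  7.7]
turn 0.1400592550553783 shift cm [-0.05 -0.3   0.16] tcp in clamp [-0.01798169  0.00054998  0.32056822]
jaw,bar,box [(1.86, 0.95), (1.44, 0.99), (-0.0, 1.0)] [(1.06, 0.97), (0.53, 0.99), (0.01, 1.0)]
s3 [147, 136, 127, 131, 143, 150, 151, 153, 153, 152, 150, 142, 131, 129, 140, 150, 154, 147, 131, 124, 138, 143, 130, 102, 74, 48, 33, 31, 31, 44, 67, 93, 125, 146, 159, 155, 133, 106, 90, 93, 111, 137, 157, 161, 163, 160, 159, 158, 160, 163, 165, 166, 165, 164, 162]
s4 [114, 127, 143, 154, 156, 159, 158, 158, 157, 145, 131, 118, 114, 121, 136, 149, 151, 152, 153, 152, 151, 149, 144, 142, 149, 155, 153, 145, 131, 121, 130, 140, 128, 102, 72, 50, 33, 31, 32, 38, 59, 83, 117, 140, 159, 161, 162, 160, 158, 157, 158, 161, 164, 166, 165]
s5 [107, 102, 100, 99, 99, 98, 96, 98, 103, 119, 135, 150, 154, 159, 163, 166, 168, 168, 169, 162, 148, 132, 119, 117, 128, 143, 148, 150, 151, 154, 161, 168, 170, 164, 149, 130, 115, 110, 111, 117, 104, 83, 57, 41, 30, 29, 33, 39, 60, 84, 116, 139, 157, 162, 162]
s6 [106, 101, 100, 99, 99, 97, 96, 98, 104, 119, 135, 150, 154, 159, 163, 166, 166, 167, 169, 169, 169, 162, 151, 138, 126, 123, 131, 143, 149, 152, 154, 153, 151, 146, 135, 123, 113, 110, 112, 117, 105, 82, 57, 42, 30, 28, 33, 39, 60, 84, 116, 139, 157, 162, 162]
s7 [106, 101, 100, 99, 99, 97, 96, 98, 103, 119, 136, 150, 154, 159, 163, 166, 166, 167, 169, 171, 172, 167, 155, 140, 128, 124, 131, 143, 149, 151, 154, 153, 153, 149, 132, 113, 102, 103, 109, 117, 105, 83, 57, 41, 29, 28, 33, 39, 60, 84, 116, 139, 157, 162, 162]
s8 [107, 102, 101, 99, 99, 97, 96, 98, 103, 119, 135, 150, 153, 159, 163, 166, 166, 166, 169, 170, 171, 167, 156, 144, 136, 131, 125, 125, 133, 143, 151, 154, 155, 151, 135, 116, 105, 105, 109, 116, 105, 83, 57, 41, 29, 28, 33, 39, 60, 84, 116, 139, 157, 162, 162]
```

Run:
```python
from h import *
R=lambda n:cv2.cvtColor(cv2.imread(f'pics/{n}_r.png'),cv2.COLOR_BGR2GRAY).astype(float)
for b in((2,16),(85,115),(140,180)):
    print(b)
    for n in('s3','s4','s5','s6','s7','s8'):
        p=R(n)[b[0]:b[1]].mean(0)
        a={'s3':170,'s4':210}.get(n,250)
        print(n,a,np.round(p[a:a+130:4]).astype(int).tolist())
im=np.hstack([cv2.imread(f'pics/{n}_r.png')[0:200,a:a+130] for n,a in(('s3',170),('s4',210),('s5',250),('s8',250))])
cv2.imwrite('pics/cmp3.png',cv2.resize(im,None,fx=1.5,fy=2.5))
```

```text
(2, 16)
s3 170 [85, 83, 79, 83, 90, 110, 137, 160, 170, 173, 176, 174, 175, 164, 138, 109, 90, 81, 77, 81, 81, 81, 84, 86, 90, 91, 80, 64, 45, 35, 31, 37, 57]
s4 210 [82, 81, 78, 79, 83, 95, 116, 136, 147, 149, 151, 150, 150, 147, 128, 107, 94, 95, 105, 120, 136, 145, 152, 152, 145, 135, 110, 85, 56, 38, 30, 32, 51]
s5 250 [81, 81, 79, 78, 81, 90, 110, 131, 146, 148, 150, 151, 155, 161, 162, 157, 153, 152, 153, 157, 160, 164, 156, 140, 110, 82, 53, 36, 30, 32, 50, 75, 106]
s6 250 [81, 80, 80, 81, 84, 88, 95, 102, 119, 134, 146, 149, 150, 148, 146, 143, 143, 147, 153, 157, 161, 164, 158, 147, 122, 94, 63, 40, 30, 31, 50, 76, 106]
s7 250 [81, 80, 81, 82, 84, 86, 92, 99, 118, 139, 152, 151, 151, 150, 148, 147, 142, 136, 138, 147, 157, 164, 159, 148, 122, 94, 63, 40, 31, 32, 50, 75, 106]
s8 250 [81, 80, 80, 82, 85, 90, 93, 94, 102, 110, 124, 136, 146, 149, 150, 149, 144, 137, 137, 146, 156, 163, 159, 148, 122, 94, 63, 40, 30, 31, 50, 75, 106]
(85, 115)
s3 170 [165, 156, 143, 123, 107, 88, 76, 68, 64, 63, 61, 62, 60, 65, 83, 107, 140, 166, 186, 190, 191, 184, 169, 155, 130, 109, 78, 55, 3
[... 920 characters left out ...]

s4 210 [50, 50, 49, 49, 48, 48, 53, 59, 64, 66, 66, 66, 66, 67, 70, 74, 77, 78, 73, 65, 56, 49, 47, 49, 51, 47, 39, 29, 21, 15, 14, 14, 17]
s5 250 [53, 53, 52, 51, 51, 51, 55, 59, 64, 66, 67, 66, 66, 66, 67, 68, 68, 62, 53, 46, 44, 44, 46, 43, 38, 29, 22, 16, 14, 14, 16, 23, 32]
s6 250 [53, 53, 53, 52, 52, 52, 54, 59, 63, 65, 65, 66, 66, 67, 68, 68, 66, 60, 53, 46, 45, 44, 46, 43, 38, 29, 22, 17, 14, 15, 17, 24, 32]
s7 250 [53, 53, 53, 53, 52, 50, 49, 48, 51, 57, 63, 65, 66, 67, 68, 68, 67, 60, 53, 47, 44, 44, 46, 44, 38, 29, 22, 16, 14, 15, 17, 23, 32]
s8 250 [61, 58, 55, 53, 51, 50, 49, 50, 52, 58, 63, 66, 66, 67, 67, 67, 66, 60, 53, 47, 45, 44, 46, 43, 37, 29, 23, 17, 14, 14, 16, 22, 32]
```

View pics/cmp3.png

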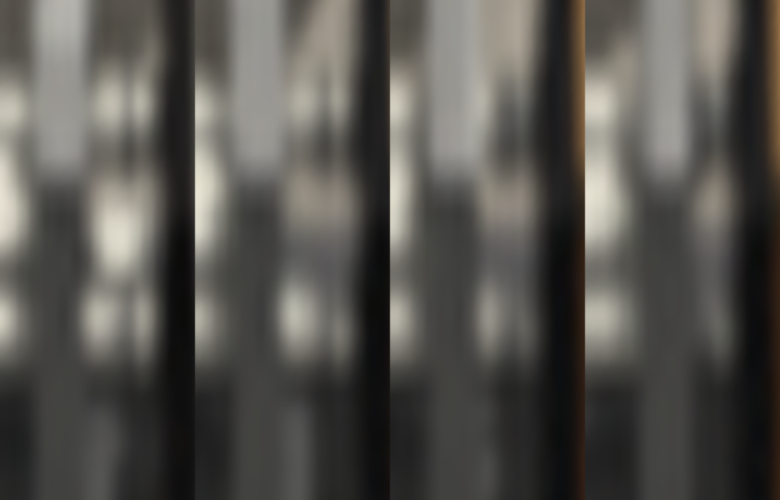

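The panels show the plate-to-pad gap shrinking from about 52 px (free) to 27 px now. Together with the absolute jaw reading, that puts the pad at about 7–8 mm. One small nudge, then hold.

play_rows(
  plan=[
    [4.9, [0, 0, 0], 0],
    [4.9, [0, 0, 0], 0],
    [4.9, [0, 0, 0], 0],
    [4.9, [0, 0, 0], 0],
    [4.9, [0, 0, 0], 0],
    [4.9, [0, 0, 0], 0],
    [4.9, [0, 0, 0], 0],
    [4.9, [0, 0, 0], 0],
    [4.9, [0, 0, 0], 0],
    [4.9, [0, 0, 0], 0],
  ],
)

```text
time_s: 15.25
ee_pos: [0.5614, -0.0457, 0.3206]
orientation: [[-0.962, -0.274, 0.001], [-0.274, 0.962, 0.006], [-0.002, 0.006, -1.0]]
ft_force: [-3.7, 9.2, 7.6]
gripper_width: 0.0492
grip_force: 4.8
```

Run:
```python
from h import *
r=track('s9');print(jaw5(r,'s8'))
p=cv2.cvtColor(r,cv2.COLOR_BGR2GRAY)[85:115].mean(0);x=np.arange(300,360)
right=300+np.where(p[300:345]>85)[0][0];left=340+np.where(p[340:370]<50)[0][0];print(right,left,(52.4-(left-right))/3)
print(hand_in())
```

```text
t 15.25 joints [-0.2   0.39 -0.12  1.06  0.01 -0.47] w 0.04917838809574667 F [-3.7  9.2  7.6]
turn 0.14090295253015386 shift cm [-0.05 -0.31  0.16] tcp in clamp [-0.01793382  0.00053581  0.32058208]
[(0.48, 0.99), (0.54, 0.99), (0.01, 1.0)]
323 350 8.466666666666667
the job is handed in; nothing more can be done
None
```

I handed the job in with the box against the fixed jaw, the trigger still held part-squeezed, and the pad about 8 mm in (camera estimate, likely range 6–8.5 mm); the verdict was not shown.

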